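Slip the bench block down the tilting board

ROBOT

A 6-joint arm with a two-finger parallel gripper is mounted at the origin on the work surface. World frame = base frame: x ahead of the robot, y to its left, z up, the work surface at z = 0. Lengths are in mm, angles in rad, forces in N, time in s.
With the tool pointing down it reaches from about 300 to 775 mm from the base axis. Payload 14.6 kg.
Tool frame: the origin (TCP) lies at the very end of the fingers, on their centre line; the grasp point (between the pads) lies 19 mm behind it; z points along the fingers, y is the line along which they close (so a half turn about z gives the same grasp; the last joint's range is limited). The gripper opens to 94 mm and grips with 3 to 60 N. Pads are 16 mm wide; open, the fingers measure 119 mm over their backs; the gripper's body (75 mm by 177 mm) begins 78 mm behind the grasp point.
Start: joints at [-1.283, 0.3, 1.521, -0, 1.321, -0.067], TCP at [191.064, -515.736, 205.446] pointing down, gripper open.
Joint ranges: [-3.03, 3.03], [-0.79, 2.21], [0.23, 2.52], [-1.04, 4.18], [0, 3.07], [-2.55, 2.55]. Speed limits (rad/s): [2.22, 2.22, 2.57, 3.14, 3.14, 3.14].

INTERFACE

Orientations are given as [roll, pitch, yaw] about the fixed x, y, z axes, in that order (R = Rz(yaw) Ry(pitch) Rx(roll)).
In Python, from cell import manip gives the robot as it stands. The module is installed in compiled form; this text tells all that it offers.
- The arm moves only by the shell command python3 -m inch 'ROWS' [FORCE]. ROWS is JSON, a list of rows, each an object of numbers: "gripper": the opening, from 0 (shut) to 1 (fully open); "dx", "dy", "dz": the shift along the world's x, y, z in m; "wx", "wy", "wz": the turn, a rotation vector about the world's x, y, z in degrees. A call has exactly 5 rows; each row is the pose to reach, as a shift and turn from the pose commanded when the call began; what a row does not reach only later rows make up. A row lasts 1/12 s, in which the tool goes at most 41.7 mm and 7.16 degrees, less where a joint would pass 70% of its speed; a pose out of reach is approached as far as the arm can. A call with a gripper value outside its range is refused whole. The fingers move at their own pace and stop on an object; FORCE is the grip in N (left out, the last holds). Time passes only in rows, so rows that repeat a pose let the fingers close, or fill a call up. It gives the time, the measured TCP pose, the force, the opening and the grip force at its end, in the units of the state.
- manip.read_state(): the state, without advancing time (a new reading comes with each control period).
- manip.camera(name): name is "scene" or "top" or "wrist"; returns the picture (420x560x3 uint8, blue, green, red); there is no depth.
- manip.camera_info(name): a dict with "camera_matrix" (3x3 intrinsics, pixels), "R" (3x3) and "t" (3): a world point X has camera coordinates R X + t; the wrist camera has in their place "tool_from_camera" (4x4, takes a point from camera to tool coordinates, whose origin is the TCP and whose axes are the flange's). Camera axes: x right, y down, z forward; pixel columns grow to the right and rows downward; lengths in mm; the calibration is good to about 2 mm. The wrist camera is an equidistant fisheye: a pixel r from the principal point sees the ray r / f radians off the axis. A picture is of the moment at which its call begins: read the wrist's pose just before it. camera_info takes no time and is no camera call.
- manip.sign_off(): hands the job in; it is judged then, once.
The state is a dict: "clock": time; "joints": joint angles; "qd": joint speeds; "effort": joint torques, N m; "eef_pos": TCP position; "eef_rot": TCP orientation; "wrist_force": force on the tool from outside, world axes, zero at the start; "moment": the same for the moment, N m; "finger_gap": finger opening in mm; "finger_force": force on a finger pad.
Only numpy, scipy, OpenCV 4.12 (cv2) and the standard library are available. Lean on these libraries where they do the work, as an engineer would, in place of code of your own. Each camera call takes 0.05 s, during which the arm holds its last target. There are 200 camera calls.

TASK

Set the small bench block down gently on the tilting board, between the inlaid black line and the end of the board away from the rubber pad. Then press the pad down gently and slowly until the block starts to slide by itself; hold the board at just that tilt, no steeper, while the block slides down to rest against the wooden stop, and let go with the board still standing at that tilt. Do not push the block along, and leave the other things alone.

Things in the scene. Friction and masses are not known exactly. Their poses are not given: they have to be found in the camera images.
- block_center (a point): Centre (half-way up) of the loose bench block: a square block 45 x 45 mm and 28 mm tall, a 14 mm steel slab on a 14 mm dark wooden foot, 0.24 to 0.36 kg. Its z axis is up, x and y lie along its sides. It starts on the bench, foot down; the other steel block near it, a 44 mm cube with round dimples, is not it.
- block: The same bench block; origin at the centre of its underside, axes as for its centre. It is to be set on its foot. On the board's plywood face it slips by itself at some board tilt between about 0.22 and 0.46 rad (13 to 26 degrees), different each time.
- rest (a point): Point on the top face of the plywood tilting board, on its middle line, where the block is best set. Moves with the board. y points along the board towards the end that rises, x along the hinge, z square to the face. From here along y: end of the board at +52 mm, black line across the face (4 mm wide, flush) at -42 mm, hinge at -108 mm, stop at -163 mm.
- stop (a point): Foot of the wooden stop fence on the board's face, middle of its face towards rest; axes as for rest. Fence 12 mm thick, 16 mm high, right across the board. A block against it has its centre 22.5 mm from it along y. Two side guides, 8 mm high, leave a 72 mm wide channel from the stop to 47 mm beyond rest. The board is 320 x 92 x 10 mm.
- pad (a point): Centre of the top of the 80 x 80 mm rubber press pad on the board's other end, 115 mm from the hinge; moves with the board, axes as for rest. Pressing it straight down tilts the board and raises the far end; the fingertip slides a little along the pad. The hinge is stiff (about 4 to 14 N here) and the board stays where it is left.
- pivot (a point): Point on the hinge line, in the middle of the board, 115 mm above the bench and 14 mm above the board's face (10 mm above the pad's top when level); axes as for rest. The trestle under it is fixed to the bench (foot 130 x 200 mm); its two cheeks and the board's two ears, beside the channel here, reach up to 28 mm above the face.
- board (a joint): Tilt of the board in rad: 0 = level (rest stop), grows as the pad end goes down and the other end rises; end stop at 0.58. It starts between 0 and 0.08.
- dapping_cube: Bystander: steel cube 44 mm with round dimples; origin at the centre of its underside.
- brush_jar: Bystander: white ceramic jar, 76 mm across, 85 mm tall, with brushes standing to 190 mm; origin at the centre of its underside.
- ring_clamp: Bystander: wooden ring clamp lying flat, 32 x 120 x 22 mm (long along its y); origin at the centre of its underside.

How it is judged (in metres and radians):
On the way, in this order (a step that is already met when the one before it is completed fails the run):
1. the block stands on the board between the black line and the rising end, let go, the board still nearly level (y of block_center in the frame of rest between -0.024 and 0.034 m and x of block_center in the frame of rest between -0.03 and 0.03 m and z of block_center in the frame of rest between 0.009 and 0.019 m and contact force between the fingers and block below 0.1 N and value of joint board below 0.2 rad and linear speed of block below 0.02 m/s), for 0.2 s.
2. the board is tilted and the block has slid down to the stop (y of block_center in the frame of rest between -0.15 and -0.127 m and x of block_center in the frame of rest between -0.03 and 0.03 m and z of block_center in the frame of rest between 0.009 and 0.019 m and value of joint board above 0.2 rad and linear speed of block below 0.02 m/s), for 0.2 s.
At the end, for the whole second after the job is handed in: The block rests on its foot on the board against the stop fence (centre within about 13 mm of touching it squarely), at rest, the board still tilted (more than 0.2 rad) and standing still by itself (y of block_center in the frame of rest between -0.15 and -0.127 m and x of block_center in the frame of rest between -0.03 and 0.03 m and z of block_center in the frame of rest between 0.009 and 0.019 m and value of joint board above 0.2 rad and velocity of joint board between -0.02 and 0.02 rad/s and linear speed of block below 0.01 m/s).
It fails at once if the board tilted on (faster than 0.02 rad/s) once the block is sliding past the black line, or lies at the stop (z of block_center in the frame of rest between 0.008 and 0.02 m and x of block_center in the frame of rest between -0.05 and 0.05 m and y of block_center in the frame of rest between -0.15 and -0.055 m and velocity of joint board above 0.02 rad/s and (y of block_center in the frame of rest above -0.135 m or linear speed of block below 0.01 m/s)).
It fails at once if the board too steep for a gentle slide: the block slides faster than 0.32 m/s (z of block_center in the frame of rest between 0.008 and 0.02 m and x of block_center in the frame of rest between -0.05 and 0.05 m and y of block_center in the frame of rest between -0.15 and -0.04 m and linear speed of block above 0.32 m/s).
It fails at once if the block pushed along the board by the robot (z of block_center in the frame of rest between 0.008 and 0.02 m and x of block_center in the frame of rest between -0.05 and 0.05 m and y of block_center in the frame of rest between -0.15 and -0.04 m and contact force between any of the fingers, the arm and block above 0.5 N).
It fails at once if rough handling: the robot presses on the board with more than 25 N, or the block is dropped or pressed onto it with more than 45 N (contact force between any of the fingers, the arm and board above 25 N or (y of block_center in the frame of rest above -0.1 m and contact force between block and board above 45 N)).
It fails at once if a bystander moved by more than 15 mm (distance of any of dapping_cube, brush_jar, ring_clamp from where it was at the start of the episode above 0.015 m).
It also fails if it takes over 72 s, if anything falls off the work surface, if the arm or the gripper's body presses on something with over 40 N, if the wrist force passes 120 N, or if a joint passes its speed limit or range.

## Working session

There is one attempt and no reset: what is moved stays moved. The work goes in short steps, Python scripts to look and compute and a shell command to move; the robot and the scene stay as the last step left them, time stands still between calls to the robot, and variables do not carry over. Pictures are saved under pics/ and viewed, at most 10 in all, crops included, and the job is handed in when it is done.

```bash
mkdir -p pics
python3 - <<'E'
from cell import manip
import cv2
print(manip.read_state())
for n in("scene","top"):
    cv2.imwrite(f"pics/{n}0.png",manip.camera(n)); i=manip.camera_info(n)
    print(n,{k:v for k,v in i.items()})
print(manip.camera_info("wrist"))
E
```

```text
{'clock': 0.0, 'joints': array([-1.28257155e+00,  3.00478711e-01,  1.52157263e+00,  1.10790021e-05,
        1.32071910e+00, -6.66094259e-02]), 'qd': array([ 1.64950391e-04, -3.77776030e-05, -9.17814990e-04,  8.25689741e-05,
        3.09705261e-04, -1.59046256e-03]), 'effort': array([-3.50851406e-04, -5.31807554e+01, -3.52737880e+01,  7.08269281e-02,
        2.43939960e-02, -8.35335845e-05]), 'eef_pos': array([ 191.00890305, -515.48471423,  204.88573587]), 'eef_rot': array([-3.14041819e+00, -8.91012600e-05,  3.54831402e-01]), 'wrist_force': array([0.25885098, 0.54458462, 0.12063875]), 'moment': array([-0.0015772 ,  0.03104465,  0.00825518]), 'finger_force': 0.0, 'finger_gap': 94.26668462816679}
scene {'camera_matrix': array([[496.66252655,   0.        , 277.22849954],
       [  0.        , 496.66252655, 196.74067962],
       [  0.        ,   0.        ,   1.        ]]), 'R': array([[-0.82870084,  0.55936   , -0.0192691 ],
       [ 0.36488947,  0.51384329, -0.77641532],
       [-0.42439438, -0.65044712, -0.62992694]]), 't': array([ 454.07474368, -107.81813086, 1435.67711155])}
top {'ca
[... 213 characters left out ...]
436429],
       [-0.99811733, -0.01034619, -0.06045447],
       [ 0.06049596, -0.00374544, -0.99816141]]), 't': array([ -45.50294192,  542.04257303, 1209.00511081])}
{'camera_matrix': array([[325.1922621 ,   0.        , 275.88056239],
       [  0.        , 325.1922621 , 209.93277753],
       [  0.        ,   0.        ,   1.        ]]), 'tool_from_camera': array([[-1.21328300e-04, -9.58126842e-01, -2.86344094e-01,
         8.40027261e+01],
       [ 9.99999992e-01, -1.09708509e-04, -5.66228952e-05,
        -4.06319182e-01],
       [ 2.28375321e-05, -2.86344098e-01,  9.58126848e-01,
        -1.79315265e+02],
       [ 0.00000000e+00,  0.00000000e+00,  0.00000000e+00,
         1.00000000e+00]])}
```

View pics/scene0.png

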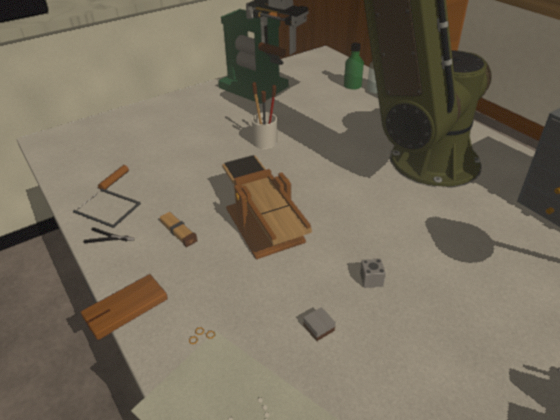

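View pics/top0.png

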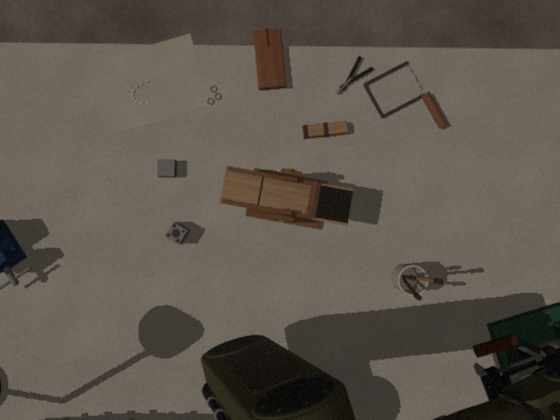

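The scene view shows the block at about (319,323) and the cube at (373,272). In the top view the block is at (167,168), the cube at (177,233), the board's rising end near (224,187), the line at (261,191) and the pad at (335,204).

```bash
cat > h.py <<'E'
from cell import manip
import cv2, numpy as np
def ray(n,u,v,z):
    i=manip.camera_info(n);K,R,t=(np.array(i[k]) for k in("camera_matrix","R","t"))
    d=R.T@np.linalg.inv(K)@[u,v,1]; c=-R.T@t
    return c+d*(z-c[2])/d[2]
def proj(n,X):
    i=manip.camera_info(n);p=i["camera_matrix"]@(i["R"]@np.array(X)+i["t"]);return p[:2]/p[2]
def tool():
    from scipy.spatial.transform import Rotation as Ro
    s=manip.read_state();return Ro.from_euler("xyz",s["eef_rot"]).as_matrix(),s["eef_pos"]
def wray(u,v,z):
    i=manip.camera_info("wrist");K=i["camera_matrix"];T=i["tool_from_camera"]
    a=np.array([u-K[0,2],v-K[1,2]])/K[0,0];r=np.linalg.norm(a)
    d=np.r_[np.sin(r)*a/r,np.cos(r)];R,p=tool()
    d=R@T[:3,:3]@d;c=R@T[:3,3]+p
    return c+d*(z-c[2])/d[2]
E
python3 - <<'E'
from h import *
im=cv2.imread("pics/top0.png")
cv2.imwrite("pics/topc.png",cv2.resize(im[135:255,145:385],None,fx=3.3,fy=3.3,interpolation=cv2.INTER_CUBIC))
im=cv2.imread("pics/scene0.png")
cv2.imwrite("pics/scenec.png",cv2.resize(im[150:350,210:400],None,fx=3,fy=3,interpolation=cv2.INTER_CUBIC))
E
```

```text
(no output)
```

View pics/topc.png

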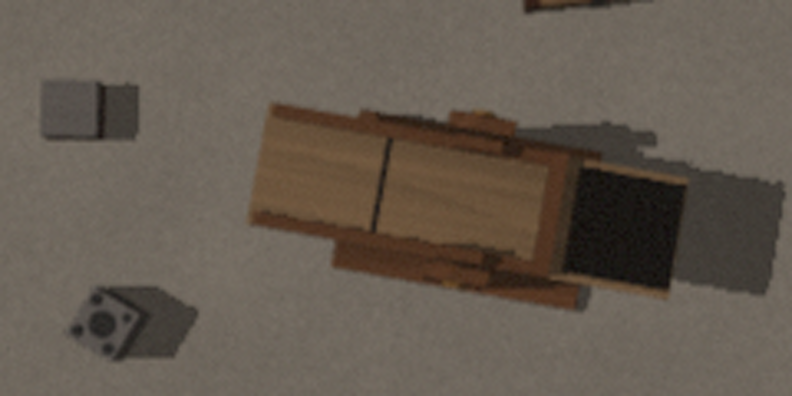

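View pics/scenec.png

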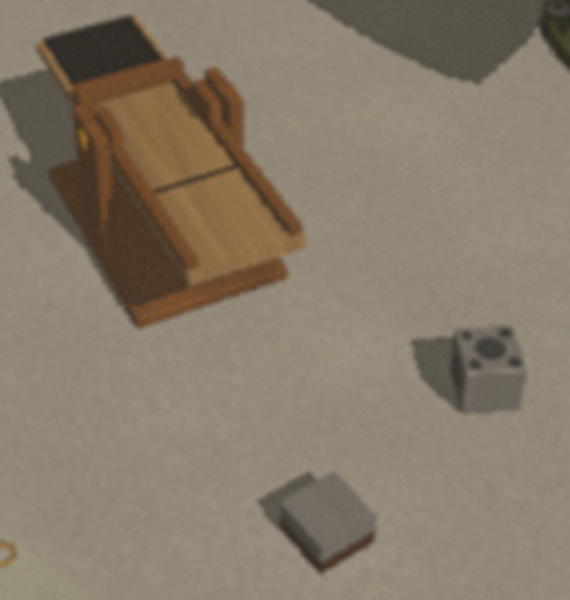

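The crops give usable points. Top crop: block top corners (42..99, 81..138), line (389,138)–(376,233), pad corners (584,163), (687,178), (667,293) and (562,272). Next I fit the board's pose from both views.

```bash
cat > fit.py <<'E'
from h import *
from scipy.optimize import least_squares
T=lambda p:(145+p[0]/3.3,135+p[1]/3.3)
S=lambda p:(210+p[0]/3,150+p[1]/3)
def board(q,x,y,z): # x along hinge, y to rising end (from hinge), z above face
    X,Y,psi,th=q; c,s=np.cos(th),np.sin(th)
    z=z-14; a=y*c-z*s; h=115+y*s+z*c
    ey=np.array([np.cos(psi),np.sin(psi)]);ex=np.array([np.sin(psi),-np.cos(psi)])
    return np.r_[np.array([X,Y])+ex*x+ey*a,h]
if __name__=="__main__":
    print("block top (z28):",[ray("top",*T(p),28).round(1) for p in((42,81),(99,81),(99,138),(42,138),(70.5,109.5))])
    print("block scene:",[ray("scene",*S(p),28).round(1) for p in((335,474),(376,521),(322,555),(281,513),(328.5,515.5))])
    print("cube",ray("top",*T((104,323)),44).round(1))
    obs=[("top",T((389,138)),36,66,0),("top",T((376,233)),-36,66,0),
     ("top",T((272,103)),46,160,4),("top",T((249,224)),-46,160,4),
     ("top",T((584,163)),40,-75,4),("top",T((687,178)),40,-155,4),("top",T((667,293)),-40,-155,4),("top",T((562,272)),-40,-75,4),
     ("scene",S((155,190)),36,66,0),("scene",S((241,167)),-36,66,0),("scene",S((38,45)),40,-155,4),("scene",S((133,17)),-40,-155,4),("scene",S((303,243)),-46,157,4)]
    def f(q):
        r=[]
        for n,p,x,y,z in obs:
            r+=list(proj(n,board(q,x,y,z))-p)
        return r
    best=min((least_squares(f,[450,0,a,.04],loss="soft_l1",x_scale=[100,100,1,.1]) for a in(1.4,-1.7)),key=lambda r:r.cost)
    print(best.x,best.cost);print(np.reshape(best.fun,(-1,2)).round(1).tolist())
    q=best.x;np.save("q.npy",q)
    print("rest",board(q,0,108,0),"line",board(q,0,66,0),"pad",board(q,0,-115,4))
E
python3 fit.py
```

```text
block top (z28): [array([650.7, 290.6,  28. ]), array([651.1, 245.1,  28. ]), array([605.4, 244. ,  28. ]), array([604.9, 289.4,  28. ]), array([628. , 267.3,  28. ])]
block scene: [array([610.3, 252.5,  28. ]), array([611.9, 297.5,  28. ]), array([656.4, 298.2,  28. ]), array([658.6, 257.3,  28. ]), array([634.4, 276.5,  28. ])]
cube [458.6 232.9  44. ]
[ 5.53157327e+02 -5.07111196e+01  1.41012295e+00 -4.13198221e-03] 17.232577525869385
[[0.6, 0.1], [-0.5, -0.0], [-0.8, 0.1], [-0.5, 0.1], [-1.8, 0.4], [-0.9, 1.4], [-0.1, -1.4], [-0.5, -0.6], [-2.1, -0.0], [-1.9, -1.5], [1.1, -3.8], [-1.5, -2.4], [0.0, -5.1]]
rest [570.4260833   55.83980387 100.5538667 ] line [563.70685697  14.38112709 100.72740946] pad [ 534.75283526 -164.26971261  105.47526197]
```

```bash
python3 -m inch '[{"dx":0.02,"dy":0.02,"dz":0.04},{"dx":0.04,"dy":0.05,"dz":0.06},{"dx":0.06,"dy":0.085,"dz":0.06},{"dx":0.08,"dy":0.12,"dz":0.06},{"dx":0.10,"dy":0.155,"dz":0.06}]' 20
python3 -m inch '[{"dx":0.02,"dy":0.036,"wz":-4},{"dx":0.04,"dy":0.072,"wz":-8},{"dx":0.06,"dy":0.108,"wz":-12},{"dx":0.08,"dy":0.144,"wz":-16},{"dx":0.10,"dy":0.18,"wz":-20.3}]'
python3 -m inch '[{"dx":0.02,"dy":0.036},{"dx":0.04,"dy":0.072},{"dx":0.06,"dy":0.108},{"dx":0.08,"dy":0.144},{"dx":0.10,"dy":0.18}]'
python3 -m inch '[{"dx":0.02,"dy":0.036},{"dx":0.04,"dy":0.072},{"dx":0.06,"dy":0.108},{"dx":0.08,"dy":0.144},{"dx":0.10,"dy":0.18}]'
```

```text
validation failed for argument at $[0]...
validation failed for argument at $[0]...
validation failed for argument at $[0]...
validation failed for argument at $[0]...
```

```bash
python3 -m inch '[{"gripper":1,"dx":0.02,"dy":0.02,"dz":0.04,"wx":0,"wy":0,"wz":0},{"gripper":1,"dx":0.04,"dy":0.05,"dz":0.06,"wx":0,"wy":0,"wz":0},{"gripper":1,"dx":0.06,"dy":0.085,"dz":0.06,"wx":0,"wy":0,"wz":0},{"gripper":1,"dx":0.08,"dy":0.12,"dz":0.06,"wx":0,"wy":0,"wz":0},{"gripper":1,"dx":0.10,"dy":0.155,"dz":0.06,"wx":0,"wy":0,"wz":0}]' 20
```

```text
clock: 0.52
eef_pos: [290.9, -360.1, 265.5]
eef_rot: [3.141, -0.0, 0.354]
wrist_force: [1.4, -0.9, 0.5]
finger_gap: 94.0
finger_force: 0.0
```

```bash
python3 -m inch '[{"gripper":1,"dx":0.02,"dy":0.036,"dz":0,"wx":0,"wy":0,"wz":-4},{"gripper":1,"dx":0.04,"dy":0.072,"dz":0,"wx":0,"wy":0,"wz":-8},{"gripper":1,"dx":0.06,"dy":0.108,"dz":0,"wx":0,"wy":0,"wz":-12},{"gripper":1,"dx":0.08,"dy":0.144,"dz":0,"wx":0,"wy":0,"wz":-16},{"gripper":1,"dx":0.10,"dy":0.18,"dz":0,"wx":0,"wy":0,"wz":-20.3}]'
python3 -m inch '[{"gripper":1,"dx":0.02,"dy":0.036,"dz":0,"wx":0,"wy":0,"wz":0},{"gripper":1,"dx":0.04,"dy":0.072,"dz":0,"wx":0,"wy":0,"wz":0},{"gripper":1,"dx":0.06,"dy":0.108,"dz":0,"wx":0,"wy":0,"wz":0},{"gripper":1,"dx":0.08,"dy":0.144,"dz":0,"wx":0,"wy":0,"wz":0},{"gripper":1,"dx":0.10,"dy":0.18,"dz":0,"wx":0,"wy":0,"wz":0}]'
python3 -m inch '[{"gripper":1,"dx":0.02,"dy":0.036,"dz":0,"wx":0,"wy":0,"wz":0},{"gripper":1,"dx":0.04,"dy":0.072,"dz":0,"wx":0,"wy":0,"wz":0},{"gripper":1,"dx":0.06,"dy":0.108,"dz":0,"wx":0,"wy":0,"wz":0},{"gripper":1,"dx":0.08,"dy":0.144,"dz":0,"wx":0,"wy":0,"wz":0},{"gripper":1,"dx":0.10,"dy":0.18,"dz":0,"wx":0,"wy":0,"wz":0}]'
python3 - <<'E'
from h import *
print(tool())
cv2.imwrite("pics/w1.png",manip.camera("wrist"))
E
```

```text
clock: 0.93
eef_pos: [390.8, -179.9, 265.5]
eef_rot: [3.142, -0.0, -0.003]
wrist_force: [1.9, -0.5, 0.6]
finger_gap: 93.6
finger_force: 0.0
clock: 1.35
eef_pos: [490.9, 0.4, 265.3]
eef_rot: [3.142, 0.0, 0.001]
wrist_force: [0.2, -1.0, 0.4]
finger_gap: 94.1
finger_force: 0.0
clock: 1.77
eef_pos: [590.9, 180.3, 265.0]
eef_rot: [3.141, 0.001, 0.001]
wrist_force: [-0.8, -1.2, 0.2]
finger_gap: 94.0
finger_force: 0.0
(array([[ 9.99999616e-01,  6.91639247e-04, -5.38079078e-04],
       [ 6.91549444e-04, -9.99999747e-01, -1.67063544e-04],
       [-5.38194489e-04,  1.66691372e-04, -9.99999841e-01]]), array([590.8924616 , 180.2634628 , 265.01667884]))
```

View pics/w1.png

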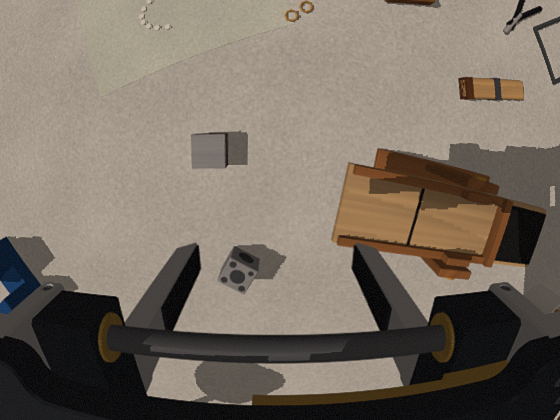

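The wrist view shows the block top at (192–228, 133–168) with its centre at about (210,151). The line runs (423,189)–(410,245), the face's end corners are near (349,165) and (333,240), and the cube is at (238,270).

Run:
```python
from h import *
for p in((192,134),(228,132),(228,168),(192,168),(210,150.5)): print("blk",wray(*p,28).round(1))
for p in((423,189),(410,245),(416.5,217),(349,165),(333,240)): print("brd",wray(*p,101).round(1))
print("cube",wray(238,277,44).round(1))
```

```text
blk [653.9 294.7  28. ]
blk [655.2 247.2  28. ]
blk [608.4 248.2  28. ]
blk [609.1 296.5  28. ]
blk [631.7 271.3  28. ]
brd [599.8  16.1 101. ]
brd [530.2  23.6 101. ]
brd [565.8  20.2 101. ]
brd [624.7 107.4 101. ]
brd [538.2 120.5 101. ]
cube [459.  238.3  44. ]
```

```bash
python3 -m inch '[{"gripper":1,"dx":0.013,"dy":0.03,"dz":-0.02,"wx":0,"wy":0,"wz":0},{"gripper":1,"dx":0.026,"dy":0.06,"dz":-0.04,"wx":0,"wy":0,"wz":0},{"gripper":1,"dx":0.039,"dy":0.089,"dz":-0.065,"wx":0,"wy":0,"wz":0},{"gripper":1,"dx":0.039,"dy":0.089,"dz":-0.10,"wx":0,"wy":0,"wz":0},{"gripper":1,"dx":0.039,"dy":0.089,"dz":-0.14,"wx":0,"wy":0,"wz":0}]'
python3 -m inch '[{"gripper":1,"dx":0,"dy":0,"dz":-0.03,"wx":0,"wy":0,"wz":0},{"gripper":1,"dx":0,"dy":0,"dz":-0.06,"wx":0,"wy":0,"wz":0},{"gripper":1,"dx":0,"dy":0,"dz":-0.09,"wx":0,"wy":0,"wz":0},{"gripper":1,"dx":0,"dy":0,"dz":-0.11,"wx":0,"wy":0,"wz":0},{"gripper":1,"dx":0,"dy":0,"dz":-0.119,"wx":0,"wy":0,"wz":0}]'
python3 -m inch '[{"gripper":0.3,"dx":0,"dy":0,"dz":0,"wx":0,"wy":0,"wz":0},{"gripper":0.3,"dx":0,"dy":0,"dz":0,"wx":0,"wy":0,"wz":0},{"gripper":0.3,"dx":0,"dy":0,"dz":0,"wx":0,"wy":0,"wz":0},{"gripper":0.3,"dx":0,"dy":0,"dz":0,"wx":0,"wy":0,"wz":0},{"gripper":0.3,"dx":0,"dy":0,"dz":0,"wx":0,"wy":0,"wz":0}]' 20
python3 -m inch '[{"gripper":0.3,"dx":0,"dy":0,"dz":0,"wx":0,"wy":0,"wz":0},{"gripper":0.3,"dx":0,"dy":0,"dz":0,"wx":0,"wy":0,"wz":0},{"gripper":0.3,"dx":0,"dy":0,"dz":0,"wx":0,"wy":0,"wz":0},{"gripper":0.3,"dx":0,"dy":0,"dz":0,"wx":0,"wy":0,"wz":0},{"gripper":0.3,"dx":0,"dy":0,"dz":0,"wx":0,"wy":0,"wz":0}]' 20
```

```text
clock: 2.23
eef_pos: [629.7, 268.8, 124.2]
eef_rot: [-3.141, -0.001, 0.002]
wrist_force: [-0.9, 0.1, -0.5]
finger_gap: 94.0
finger_force: 0.0
clock: 2.65
eef_pos: [627.7, 266.5, 2.5]
eef_rot: [3.14, 0.005, 0.0]
wrist_force: [0.1, 0.1, 0.1]
finger_gap: 94.2
finger_force: 0.0
clock: 3.07
eef_pos: [630.0, 267.4, 7.9]
eef_rot: [-3.141, -0.002, 0.0]
wrist_force: [0.2, -0.5, -0.2]
finger_gap: 64.2
finger_force: 0.0
clock: 3.48
eef_pos: [629.6, 267.4, 6.8]
eef_rot: [-3.141, -0.0, 0.001]
wrist_force: [-1.5, 0.9, 3.4]
finger_gap: 44.9
finger_force: 20.0
```

```bash
python3 -m inch '[{"gripper":0.3,"dx":0,"dy":0,"dz":0.02,"wx":0,"wy":0,"wz":0},{"gripper":0.3,"dx":0,"dy":0,"dz":0.06,"wx":0,"wy":0,"wz":0},{"gripper":0.3,"dx":0,"dy":0,"dz":0.10,"wx":0,"wy":0,"wz":0},{"gripper":0.3,"dx":0,"dy":0,"dz":0.14,"wx":0,"wy":0,"wz":0},{"gripper":0.3,"dx":0,"dy":0,"dz":0.18,"wx":0,"wy":0,"wz":0}]'
python3 -m inch '[{"gripper":0.3,"dx":-0.01,"dy":-0.038,"dz":0,"wx":0,"wy":0,"wz":-2},{"gripper":0.3,"dx":-0.02,"dy":-0.076,"dz":0,"wx":0,"wy":0,"wz":-4},{"gripper":0.3,"dx":-0.03,"dy":-0.114,"dz":0,"wx":0,"wy":0,"wz":-6},{"gripper":0.3,"dx":-0.042,"dy":-0.15,"dz":0,"wx":0,"wy":0,"wz":-8},{"gripper":0.3,"dx":-0.05,"dy":-0.18,"dz":0,"wx":0,"wy":0,"wz":-9}]'
python3 -m inch '[{"gripper":0.3,"dx":-0.008,"dy":-0.023,"dz":0,"wx":0,"wy":0,"wz":0},{"gripper":0.3,"dx":-0.008,"dy":-0.023,"dz":0,"wx":0,"wy":0,"wz":0},{"gripper":0.3,"dx":-0.008,"dy":-0.023,"dz":-0.01,"wx":0,"wy":0,"wz":0},{"gripper":0.3,"dx":-0.008,"dy":-0.023,"dz":-0.02,"wx":0,"wy":0,"wz":0},{"gripper":0.3,"dx":-0.008,"dy":-0.023,"dz":-0.02,"wx":0,"wy":0,"wz":0}]'
python3 - <<'E'
from h import *
print(tool())
cv2.imwrite("pics/w2.png",manip.camera("wrist"))
E
```

```text
clock: 3.9
eef_pos: [628.9, 266.8, 187.7]
eef_rot: [3.141, 0.001, 0.0]
wrist_force: [0.4, 0.2, -2.5]
finger_gap: 44.8
finger_force: 20.0
clock: 4.32
eef_pos: [578.0, 84.9, 185.9]
eef_rot: [3.141, 0.001, -0.159]
wrist_force: [0.9, -0.3, -2.2]
finger_gap: 44.8
finger_force: 20.0
clock: 4.73
eef_pos: [570.4, 64.9, 163.2]
eef_rot: [3.141, 0.004, -0.156]
wrist_force: [-0.3, -0.6, -3.0]
finger_gap: 44.7
finger_force: 20.0
(array([[ 9.87895786e-01, -1.55057549e-01, -4.36715931e-03],
       [-1.55059717e-01, -9.87905086e-01, -1.60369137e-04],
       [-4.28947245e-03,  8.35598484e-04, -9.99990451e-01]]), array([570.42713234,  64.90007701, 163.23863339]))
```

View pics/w2.png

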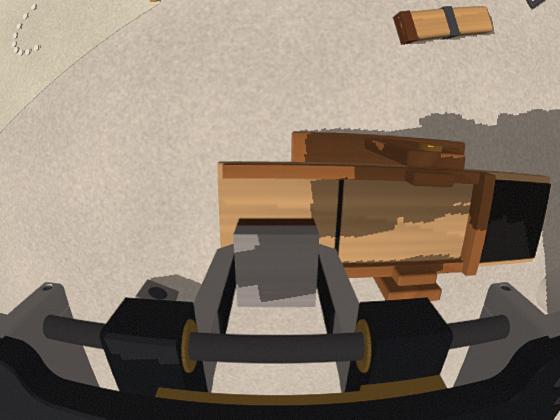

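The wrist view shows the held block centred at x≈276, with its bottom edge at rows 220–235. The line runs (341,179)–(337,250), the board's far corner is at (219,163), and the pad corners are near (550,182) and (535,259).

Run:
```python
from h import *
from fit import board
R,p=tool()
for z in (101,104):
  for n,q in dict(lineA=(341,179),lineB=(337,250),end=(219,163),guideIn=(221,179)).items(): print(z,n,wray(*q,z).round(1))
for n,q in dict(p1=(494,177),p2=(550,182),p3=(535,259),p4=(490,261)).items(): print(n,wray(*q,103).round(1))
```

```text
101 lineA [598.5  10.4 101. ]
101 lineB [539.9  19.4 101. ]
101 end [625.2 100.6 101. ]
101 guideIn [612.7 101.4 101. ]
104 lineA [599.2  10.9 104. ]
104 lineB [541.3  19.8 104. ]
104 end [625.5 100.  104. ]
104 guideIn [613.2 100.8 104. ]
p1 [ 582.4 -132.   103. ]
p2 [ 568.6 -211.3  103. ]
p3 [ 485.4 -201.   103. ]
p4 [ 498.7 -134.   103. ]
```

```bash
python3 -m inch '[{"gripper":0.3,"dx":0,"dy":0,"dz":-0.015,"wx":0,"wy":0,"wz":0},{"gripper":0.3,"dx":0,"dy":0,"dz":-0.03,"wx":0,"wy":0,"wz":0},{"gripper":0.3,"dx":0,"dy":0,"dz":-0.04,"wx":0,"wy":0,"wz":0},{"gripper":0.3,"dx":0,"dy":0,"dz":-0.044,"wx":0,"wy":0,"wz":0},{"gripper":0.3,"dx":0,"dy":0,"dz":-0.046,"wx":0,"wy":0,"wz":0}]'
python3 -m inch '[{"gripper":0.3,"dx":0,"dy":0,"dz":-0.001,"wx":0,"wy":0,"wz":0},{"gripper":0.3,"dx":0,"dy":0,"dz":-0.002,"wx":0,"wy":0,"wz":0},{"gripper":0.3,"dx":0,"dy":0,"dz":-0.003,"wx":0,"wy":0,"wz":0},{"gripper":0.3,"dx":0,"dy":0,"dz":-0.004,"wx":0,"wy":0,"wz":0},{"gripper":0.3,"dx":0,"dy":0,"dz":-0.004,"wx":0,"wy":0,"wz":0}]'
```

```text
clock: 5.2
eef_pos: [571.3, 64.6, 119.8]
eef_rot: [3.141, 0.001, -0.156]
wrist_force: [-1.0, 0.1, -2.8]
finger_gap: 44.8
finger_force: 20.0
clock: 5.62
eef_pos: [571.5, 64.2, 116.6]
eef_rot: [-3.142, -0.0, -0.157]
wrist_force: [-0.2, -0.2, -2.8]
finger_gap: 45.1
finger_force: 20.0
```

```bash
python3 -m inch '[{"gripper":0.3,"dx":0,"dy":0,"dz":-0.001,"wx":0,"wy":0,"wz":0},{"gripper":0.3,"dx":0,"dy":0,"dz":-0.0015,"wx":0,"wy":0,"wz":0},{"gripper":0.3,"dx":0,"dy":0,"dz":-0.002,"wx":0,"wy":0,"wz":0},{"gripper":0.3,"dx":0,"dy":0,"dz":-0.0025,"wx":0,"wy":0,"wz":0},{"gripper":0.3,"dx":0,"dy":0,"dz":-0.0025,"wx":0,"wy":0,"wz":0}]'
```

```text
clock: 6.03
eef_pos: [571.4, 64.2, 113.8]
eef_rot: [3.142, 0.0, -0.157]
wrist_force: [-0.2, 0.0, -3.8]
finger_gap: 45.1
finger_force: 20.0
```

```bash
python3 -m inch '[{"gripper":0.3,"dx":0,"dy":0,"dz":-0.0005,"wx":0,"wy":0,"wz":0},{"gripper":0.3,"dx":0,"dy":0,"dz":-0.001,"wx":0,"wy":0,"wz":0},{"gripper":0.3,"dx":0,"dy":0,"dz":-0.0015,"wx":0,"wy":0,"wz":0},{"gripper":0.3,"dx":0,"dy":0,"dz":-0.002,"wx":0,"wy":0,"wz":0},{"gripper":0.3,"dx":0,"dy":0,"dz":-0.002,"wx":0,"wy":0,"wz":0}]'
```

```text
clock: 6.45
eef_pos: [571.4, 64.2, 111.8]
eef_rot: [3.142, 0.0, -0.157]
wrist_force: [-0.4, 0.3, -2.5]
finger_gap: 44.4
finger_force: 20.0
```

```bash
python3 -m inch '[{"gripper":0.3,"dx":0,"dy":0,"dz":-0.0005,"wx":0,"wy":0,"wz":0},{"gripper":0.3,"dx":0,"dy":0,"dz":-0.001,"wx":0,"wy":0,"wz":0},{"gripper":0.3,"dx":0,"dy":0,"dz":-0.0015,"wx":0,"wy":0,"wz":0},{"gripper":0.3,"dx":0,"dy":0,"dz":-0.002,"wx":0,"wy":0,"wz":0},{"gripper":0.3,"dx":0,"dy":0,"dz":-0.002,"wx":0,"wy":0,"wz":0}]'
```

```text
clock: 6.87
eef_pos: [571.4, 64.2, 109.8]
eef_rot: [3.142, 0.0, -0.157]
wrist_force: [0.0, 0.5, -3.2]
finger_gap: 44.8
finger_force: 20.0
```

```bash
python3 -m inch '[{"gripper":0.3,"dx":0,"dy":0,"dz":-0.0003,"wx":0,"wy":0,"wz":0},{"gripper":0.3,"dx":0,"dy":0,"dz":-0.0006,"wx":0,"wy":0,"wz":0},{"gripper":0.3,"dx":0,"dy":0,"dz":-0.0009,"wx":0,"wy":0,"wz":0},{"gripper":0.3,"dx":0,"dy":0,"dz":-0.0012,"wx":0,"wy":0,"wz":0},{"gripper":0.3,"dx":0,"dy":0,"dz":-0.0012,"wx":0,"wy":0,"wz":0}]'
```

```text
clock: 7.28
eef_pos: [571.5, 64.1, 109.0]
eef_rot: [-3.142, -0.0, -0.157]
wrist_force: [-2.6, -1.4, 2.6]
finger_gap: 44.6
finger_force: 20.0
```

```bash
python3 -m inch '[{"gripper":0.7,"dx":0,"dy":0,"dz":0,"wx":0,"wy":0,"wz":0},{"gripper":0.7,"dx":0,"dy":0,"dz":0,"wx":0,"wy":0,"wz":0},{"gripper":0.7,"dx":0,"dy":0,"dz":0,"wx":0,"wy":0,"wz":0},{"gripper":0.7,"dx":0,"dy":0,"dz":0,"wx":0,"wy":0,"wz":0},{"gripper":0.7,"dx":0,"dy":0,"dz":0,"wx":0,"wy":0,"wz":0}]'
python3 -m inch '[{"gripper":0.7,"dx":0,"dy":0,"dz":0.005,"wx":0,"wy":0,"wz":0},{"gripper":0.7,"dx":0,"dy":0,"dz":0.02,"wx":0,"wy":0,"wz":0},{"gripper":0.7,"dx":0,"dy":0,"dz":0.05,"wx":0,"wy":0,"wz":0},{"gripper":0.7,"dx":0,"dy":0,"dz":0.085,"wx":0,"wy":0,"wz":0},{"gripper":0.7,"dx":0,"dy":0,"dz":0.12,"wx":0,"wy":0,"wz":0}]'
python3 - <<'E'
from h import *
print(tool())
cv2.imwrite("pics/w3.png",manip.camera("wrist"))
E
```

```text
clock: 7.7
eef_pos: [571.5, 64.2, 108.7]
eef_rot: [-3.142, -0.0, -0.157]
wrist_force: [0.6, -0.5, 0.4]
finger_gap: 65.8
finger_force: 0.0
clock: 8.12
eef_pos: [571.0, 64.2, 230.4]
eef_rot: [3.142, 0.001, -0.157]
wrist_force: [0.1, -0.1, 0.6]
finger_gap: 65.9
finger_force: 0.0
(array([[ 9.87764320e-01, -1.55952340e-01, -7.17475748e-04],
       [-1.55952361e-01, -9.87764577e-01,  2.67435566e-05],
       [-7.12867849e-04,  8.54757060e-05, -9.99999742e-01]]), array([571.03800251,  64.1902908 , 230.35422958]))
```

View pics/w3.png

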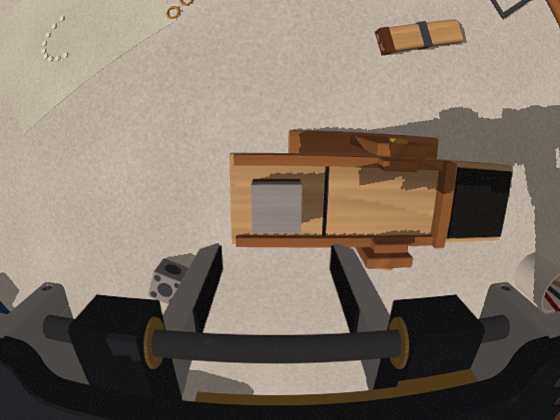

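The block sits on the board clear of the line: block top at (252–302, 182–234), line at x≈325, pad corners (455,168), (511,172), (500,237), (450,237). I'll move over the pad with the fingers shut and set up a slide monitor.

```bash
python3 - <<'E'
from h import *
print("pad",np.mean([wray(*p,105) for p in((455,168),(511,172),(500,237),(450,237))],0).round(1))
E
python3 -m inch '[{"gripper":0,"dx":-0.006,"dy":-0.038,"dz":0,"wx":0,"wy":0,"wz":0},{"gripper":0,"dx":-0.012,"dy":-0.077,"dz":0,"wx":0,"wy":0,"wz":0},{"gripper":0,"dx":-0.018,"dy":-0.116,"dz":0,"wx":0,"wy":0,"wz":0},{"gripper":0,"dx":-0.024,"dy":-0.155,"dz":0,"wx":0,"wy":0,"wz":0},{"gripper":0,"dx":-0.03,"dy":-0.195,"dz":0,"wx":0,"wy":0,"wz":0}]'
python3 -m inch '[{"gripper":0,"dx":-0.005,"dy":-0.0375,"dz":0,"wx":0,"wy":0,"wz":0},{"gripper":0,"dx":-0.005,"dy":-0.0375,"dz":-0.03,"wx":0,"wy":0,"wz":0},{"gripper":0,"dx":-0.005,"dy":-0.0375,"dz":-0.065,"wx":0,"wy":0,"wz":0},{"gripper":0,"dx":-0.005,"dy":-0.0375,"dz":-0.09,"wx":0,"wy":0,"wz":0},{"gripper":0,"dx":-0.005,"dy":-0.0375,"dz":-0.105,"wx":0,"wy":0,"wz":0}]'
cat > mon.py <<'E'
import sys
from fit import *
q=np.array([554,-50,np.radians(81.2),0.01])
def theta(s):
    p=s["eef_pos"];e=np.array([np.cos(q[2]),np.sin(q[2])])
    a=(p[:2]-q[:2])@e+12   # hinge-side edge of the fingertips
    f=lambda th:115+(a-10*np.sin(th))/np.cos(th)*np.sin(th)-10*np.cos(th)-p[2]
    from scipy.optimize import brentq
    return brentq(f,-.1,.7)
def meas(n,th,save=None):
    im=manip.camera(n); Q=q.copy();Q[3]=th; sc=2
    # rectify plane z=28 above face, x -36..36, y(rest) -170..60
    src=np.float32([proj(n,board(Q,x,y+108,28)) for x,y in((-36,60),(36,60),(36,-170),(-36,-170))])
    dst=np.float32([(0,0),(72*sc,0),(72*sc,230*sc),(0,230*sc)])
    w=cv2.warpPerspective(im,cv2.getPerspectiveTransform(src,dst),(72*sc,230*sc))
    hsv=cv2.cvtColor(w,cv2.COLOR_BGR2HSV); m=((hsv[...,1]<60)&(hsv[...,2]>50)).astype(np.uint8)
    m=cv2.morphologyEx(m,cv2.MORPH_OPEN,np.ones((9,9),np.uint8))
    k,l,st,c=cv2.connectedComponentsWithStats(m)
    if save: cv2.imwrite(save,np.hstack([w,cv2.cvtColor(m*255,cv2.COLOR_GRAY2BGR)]))
    return [(round(c[i][0]/sc-36),round(60-c[i][1]/sc,1),int(st[i][4]/sc**2)) for i in range(1,k) if st[i][4]>1200]
if __name__=="__main__":
    s=manip.read_state();th=theta(s) if len(sys.argv)<2 or sys.argv[1]=="" else float(sys.argv[1])
    save=sys.argv[2] if len(sys.argv)>2 else None
    print("th %.3f F %.1f"%(th,s["wrist_force"][2]),*(f"{n} {meas(n,th,save and save+n+'.png')}" for n in("scene","top")))
E
python3 mon.py 0.01 pics/m_
```

```text
pad [ 534.8 -168.7  105. ]
clock: 8.58
eef_pos: [540.9, -132.4, 229.1]
eef_rot: [3.142, -0.001, -0.156]
wrist_force: [0.5, -0.6, 0.3]
finger_gap: 35.8
finger_force: 0.0
clock: 9.0
eef_pos: [535.3, -168.2, 120.9]
eef_rot: [-3.141, 0.003, -0.157]
wrist_force: [0.5, 0.2, -0.0]
finger_gap: 2.6
finger_force: 0.0
th 0.010 F -0.0 scene [(5, np.float64(17.5), 2735)] top [(0, np.float64(55.4), 700), (1, np.float64(7.2), 2001)]
```

```bash
python3 -m inch '[{"gripper":0,"dx":0,"dy":0,"dz":-0.003,"wx":0,"wy":0,"wz":0},{"gripper":0,"dx":0,"dy":0,"dz":-0.006,"wx":0,"wy":0,"wz":0},{"gripper":0,"dx":0,"dy":0,"dz":-0.009,"wx":0,"wy":0,"wz":0},{"gripper":0,"dx":0,"dy":0,"dz":-0.012,"wx":0,"wy":0,"wz":0},{"gripper":0,"dx":0,"dy":0,"dz":-0.015,"wx":0,"wy":0,"wz":0}]'
python3 -m inch '[{"gripper":0,"dx":0,"dy":0,"dz":-0.001,"wx":0,"wy":0,"wz":0},{"gripper":0,"dx":0,"dy":0,"dz":-0.002,"wx":0,"wy":0,"wz":0},{"gripper":0,"dx":0,"dy":0,"dz":-0.003,"wx":0,"wy":0,"wz":0},{"gripper":0,"dx":0,"dy":0,"dz":-0.004,"wx":0,"wy":0,"wz":0},{"gripper":0,"dx":0,"dy":0,"dz":-0.005,"wx":0,"wy":0,"wz":0}]'
python3 mon.py
```

```text
clock: 9.52
eef_pos: [536.7, -168.4, 109.0]
eef_rot: [3.141, -0.001, -0.157]
wrist_force: [-0.3, -0.3, 0.3]
finger_gap: 0.4
finger_force: 0.0
clock: 9.93
eef_pos: [536.6, -168.3, 104.0]
eef_rot: [3.142, -0.0, -0.157]
wrist_force: [-3.0, 1.0, 8.4]
finger_gap: 0.3
finger_force: 4.3
th 0.010 F 8.4 scene [(5, np.float64(17.3), 2721)] top [(0, np.float64(55.4), 693), (1, np.float64(7.2), 2000)]
```

```bash
python3 -m inch '[{"gripper":0,"dx":0,"dy":0,"dz":-0.001,"wx":0,"wy":0,"wz":0},{"gripper":0,"dx":0,"dy":0,"dz":-0.002,"wx":0,"wy":0,"wz":0},{"gripper":0,"dx":0,"dy":0,"dz":-0.003,"wx":0,"wy":0,"wz":0},{"gripper":0,"dx":0,"dy":0,"dz":-0.004,"wx":0,"wy":0,"wz":0},{"gripper":0,"dx":0,"dy":0,"dz":-0.005,"wx":0,"wy":0,"wz":0}]'
python3 mon.py
python3 -m inch '[{"gripper":0,"dx":0,"dy":0,"dz":-0.001,"wx":0,"wy":0,"wz":0},{"gripper":0,"dx":0,"dy":0,"dz":-0.002,"wx":0,"wy":0,"wz":0},{"gripper":0,"dx":0,"dy":0,"dz":-0.003,"wx":0,"wy":0,"wz":0},{"gripper":0,"dx":0,"dy":0,"dz":-0.004,"wx":0,"wy":0,"wz":0},{"gripper":0,"dx":0,"dy":0,"dz":-0.005,"wx":0,"wy":0,"wz":0}]'
python3 mon.py
```

```text
clock: 10.45
eef_pos: [536.7, -167.9, 99.5]
eef_rot: [-3.141, -0.001, -0.156]
wrist_force: [-3.0, 5.1, 9.9]
finger_gap: 0.4
finger_force: 4.5
th 0.051 F 9.9 scene [(5, np.float64(18.8), 2791)] top [(1, np.float64(55.9), 618), (1, np.float64(7.5), 1987)]
clock: 10.97
eef_pos: [536.9, -167.6, 94.6]
eef_rot: [-3.14, -0.001, -0.156]
wrist_force: [-2.1, 7.4, 10.2]
finger_gap: 0.4
finger_force: 4.7
th 0.097 F 10.2 scene [(6, np.float64(20.6), 2853)] top [(1, np.float64(56.5), 535), (1, np.float64(7.9), 1958)]
```

```bash
python3 -m inch '[{"gripper":0,"dx":0,"dy":0,"dz":-0.001,"wx":0,"wy":0,"wz":0},{"gripper":0,"dx":0,"dy":0,"dz":-0.002,"wx":0,"wy":0,"wz":0},{"gripper":0,"dx":0,"dy":0,"dz":-0.003,"wx":0,"wy":0,"wz":0},{"gripper":0,"dx":0,"dy":0,"dz":-0.004,"wx":0,"wy":0,"wz":0},{"gripper":0,"dx":0,"dy":0,"dz":-0.005,"wx":0,"wy":0,"wz":0}]'
python3 -m inch '[{"gripper":0,"dx":0,"dy":0,"dz":-0.001,"wx":0,"wy":0,"wz":0},{"gripper":0,"dx":0,"dy":0,"dz":-0.002,"wx":0,"wy":0,"wz":0},{"gripper":0,"dx":0,"dy":0,"dz":-0.003,"wx":0,"wy":0,"wz":0},{"gripper":0,"dx":0,"dy":0,"dz":-0.004,"wx":0,"wy":0,"wz":0},{"gripper":0,"dx":0,"dy":0,"dz":-0.004,"wx":0,"wy":0,"wz":0}]'
python3 mon.py
cat > ok.py <<'E'
# exit 1 once the block has moved or the press is hard
from mon import *
s=manip.read_state();th=theta(s);r=[c for c in meas("top",th) if c[2]>1200]
F=np.linalg.norm(s["wrist_force"])
print("t %.1f th %.3f F %.1f"%(s["clock"],th,F),r)
sys.exit(not(r and r[0][1]>6.3 and F<20))
E
```

```text
clock: 11.48
eef_pos: [537.1, -167.7, 89.7]
eef_rot: [-3.141, -0.002, -0.156]
wrist_force: [0.6, 6.4, 11.3]
finger_gap: 0.4
finger_force: 4.6
clock: 11.9
eef_pos: [537.3, -167.8, 85.7]
eef_rot: [-3.141, -0.002, -0.156]
wrist_force: [0.4, 5.9, 7.3]
finger_gap: 0.0
finger_force: 3.5
th 0.177 F 7.3 scene [(-33, np.float64(23.4), 467), (7, np.float64(24.1), 3022)] top [(1, np.float64(57.6), 372), (1, np.float64(8.5), 1980)]
```

```bash
python3 -m inch '[{"gripper":0,"dx":0,"dy":0,"dz":-0.0004,"wx":0,"wy":0,"wz":0},{"gripper":0,"dx":0,"dy":0,"dz":-0.0008,"wx":0,"wy":0,"wz":0},{"gripper":0,"dx":0,"dy":0,"dz":-0.0012,"wx":0,"wy":0,"wz":0},{"gripper":0,"dx":0,"dy":0,"dz":-0.0016,"wx":0,"wy":0,"wz":0},{"gripper":0,"dx":0,"dy":0,"dz":-0.0016,"wx":0,"wy":0,"wz":0}]' >/dev/null && python3 ok.py && python3 -m inch '[{"gripper":0,"dx":0,"dy":0,"dz":-0.0004,"wx":0,"wy":0,"wz":0},{"gripper":0,"dx":0,"dy":0,"dz":-0.0008,"wx":0,"wy":0,"wz":0},{"gripper":0,"dx":0,"dy":0,"dz":-0.0012,"wx":0,"wy":0,"wz":0},{"gripper":0,"dx":0,"dy":0,"dz":-0.0016,"wx":0,"wy":0,"wz":0},{"gripper":0,"dx":0,"dy":0,"dz":-0.0016,"wx":0,"wy":0,"wz":0}]' >/dev/null && python3 ok.py && python3 -m inch '[{"gripper":0,"dx":0,"dy":0,"dz":-0.0003,"wx":0,"wy":0,"wz":0},{"gripper":0,"dx":0,"dy":0,"dz":-0.0006,"wx":0,"wy":0,"wz":0},{"gripper":0,"dx":0,"dy":0,"dz":-0.0008,"wx":0,"wy":0,"wz":0},{"gripper":0,"dx":0,"dy":0,"dz":-0.001,"wx":0,"wy":0,"wz":0},{"gripper":0,"dx":0,"dy":0,"dz":-0.001,"wx":0,"wy":0,"wz":0}]' >/dev/null && python3 ok.py && python3 -m inch '[{"gripper":0,"dx":0,"dy":0,"dz":-0.0003,"wx":0,"wy":0,"wz":0},{"gripper":0,"dx":0,"dy":0,"dz":-0.0006,"wx":0,"wy":0,"wz":0},{"gripper":0,"dx":0,"dy":0,"dz":-0.0008,"wx":0,"wy":0,"wz":0},{"gripper":0,"dx":0,"dy":0,"dz":-0.001,"wx":0,"wy":0,"wz":0},{"gripper":0,"dx":0,"dy":0,"dz":-0.001,"wx":0,"wy":0,"wz":0}]' >/dev/null && python3 ok.py && python3 -m inch '[{"gripper":0,"dx":0,"dy":0,"dz":-0.0003,"wx":0,"wy":0,"wz":0},{"gripper":0,"dx":0,"dy":0,"dz":-0.0006,"wx":0,"wy":0,"wz":0},{"gripper":0,"dx":0,"dy":0,"dz":-0.0008,"wx":0,"wy":0,"wz":0},{"gripper":0,"dx":0,"dy":0,"dz":-0.001,"wx":0,"wy":0,"wz":0},{"gripper":0,"dx":0,"dy":0,"dz":-0.001,"wx":0,"wy":0,"wz":0}]' >/dev/null && python3 ok.py && python3 -m inch '[{"gripper":0,"dx":0,"dy":0,"dz":-0.0003,"wx":0,"wy":0,"wz":0},{"gripper":0,"dx":0,"dy":0,"dz":-0.0006,"wx":0,"wy":0,"wz":0},{"gripper":0,"dx":0,"dy":0,"dz":-0.0008,"wx":0,"wy":0,"wz":0},{"gripper":0,"dx":0,"dy":0,"dz":-0.001,"wx":0,"wy":0,"wz":0},{"gripper":0,"dx":0,"dy":0,"dz":-0.001,"wx":0,"wy":0,"wz":0}]' >/dev/null && python3 ok.py
```

```text
t 12.4 th 0.190 F 11.9 [(1, np.float64(8.6), 1994)]
t 12.9 th 0.204 F 12.0 [(1, np.float64(8.8), 1986)]
t 13.3 th 0.213 F 9.9 [(1, np.float64(8.9), 1999)]
t 13.8 th 0.221 F 11.9 [(1, np.float64(9.0), 2007)]
t 14.3 th 0.230 F 11.0 [(0, np.float64(9.0), 2019)]
t 14.8 th 0.238 F 11.7 [(1, np.float64(9.2), 2008)]
```

```bash
sed -i 's/>6.3/>7.8/' ok.py; python3 -m inch '[{"gripper":0,"dx":0,"dy":0,"dz":-0.0003,"wx":0,"wy":0,"wz":0},{"gripper":0,"dx":0,"dy":0,"dz":-0.0006,"wx":0,"wy":0,"wz":0},{"gripper":0,"dx":0,"dy":0,"dz":-0.0008,"wx":0,"wy":0,"wz":0},{"gripper":0,"dx":0,"dy":0,"dz":-0.001,"wx":0,"wy":0,"wz":0},{"gripper":0,"dx":0,"dy":0,"dz":-0.001,"wx":0,"wy":0,"wz":0}]' >/dev/null && python3 ok.py && python3 -m inch '[{"gripper":0,"dx":0,"dy":0,"dz":-0.0003,"wx":0,"wy":0,"wz":0},{"gripper":0,"dx":0,"dy":0,"dz":-0.0006,"wx":0,"wy":0,"wz":0},{"gripper":0,"dx":0,"dy":0,"dz":-0.0008,"wx":0,"wy":0,"wz":0},{"gripper":0,"dx":0,"dy":0,"dz":-0.001,"wx":0,"wy":0,"wz":0},{"gripper":0,"dx":0,"dy":0,"dz":-0.001,"wx":0,"wy":0,"wz":0}]' >/dev/null && python3 ok.py && python3 -m inch '[{"gripper":0,"dx":0,"dy":0,"dz":-0.0003,"wx":0,"wy":0,"wz":0},{"gripper":0,"dx":0,"dy":0,"dz":-0.0006,"wx":0,"wy":0,"wz":0},{"gripper":0,"dx":0,"dy":0,"dz":-0.0008,"wx":0,"wy":0,"wz":0},{"gripper":0,"dx":0,"dy":0,"dz":-0.001,"wx":0,"wy":0,"wz":0},{"gripper":0,"dx":0,"dy":0,"dz":-0.001,"wx":0,"wy":0,"wz":0}]' >/dev/null && python3 ok.py && python3 -m inch '[{"gripper":0,"dx":0,"dy":0,"dz":-0.0003,"wx":0,"wy":0,"wz":0},{"gripper":0,"dx":0,"dy":0,"dz":-0.0006,"wx":0,"wy":0,"wz":0},{"gripper":0,"dx":0,"dy":0,"dz":-0.0008,"wx":0,"wy":0,"wz":0},{"gripper":0,"dx":0,"dy":0,"dz":-0.001,"wx":0,"wy":0,"wz":0},{"gripper":0,"dx":0,"dy":0,"dz":-0.001,"wx":0,"wy":0,"wz":0}]' >/dev/null && python3 ok.py && python3 -m inch '[{"gripper":0,"dx":0,"dy":0,"dz":-0.0003,"wx":0,"wy":0,"wz":0},{"gripper":0,"dx":0,"dy":0,"dz":-0.0006,"wx":0,"wy":0,"wz":0},{"gripper":0,"dx":0,"dy":0,"dz":-0.0008,"wx":0,"wy":0,"wz":0},{"gripper":0,"dx":0,"dy":0,"dz":-0.001,"wx":0,"wy":0,"wz":0},{"gripper":0,"dx":0,"dy":0,"dz":-0.001,"wx":0,"wy":0,"wz":0}]' >/dev/null && python3 ok.py && python3 -m inch '[{"gripper":0,"dx":0,"dy":0,"dz":-0.0003,"wx":0,"wy":0,"wz":0},{"gripper":0,"dx":0,"dy":0,"dz":-0.0006,"wx":0,"wy":0,"wz":0},{"gripper":0,"dx":0,"dy":0,"dz":-0.0008,"wx":0,"wy":0,"wz":0},{"gripper":0,"dx":0,"dy":0,"dz":-0.001,"wx":0,"wy":0,"wz":0},{"gripper":0,"dx":0,"dy":0,"dz":-0.001,"wx":0,"wy":0,"wz":0}]' >/dev/null && python3 ok.py && python3 -m inch '[{"gripper":0,"dx":0,"dy":0,"dz":-0.0003,"wx":0,"wy":0,"wz":0},{"gripper":0,"dx":0,"dy":0,"dz":-0.0006,"wx":0,"wy":0,"wz":0},{"gripper":0,"dx":0,"dy":0,"dz":-0.0008,"wx":0,"wy":0,"wz":0},{"gripper":0,"dx":0,"dy":0,"dz":-0.001,"wx":0,"wy":0,"wz":0},{"gripper":0,"dx":0,"dy":0,"dz":-0.001,"wx":0,"wy":0,"wz":0}]' >/dev/null && python3 ok.py && python3 -m inch '[{"gripper":0,"dx":0,"dy":0,"dz":-0.0003,"wx":0,"wy":0,"wz":0},{"gripper":0,"dx":0,"dy":0,"dz":-0.0006,"wx":0,"wy":0,"wz":0},{"gripper":0,"dx":0,"dy":0,"dz":-0.0008,"wx":0,"wy":0,"wz":0},{"gripper":0,"dx":0,"dy":0,"dz":-0.001,"wx":0,"wy":0,"wz":0},{"gripper":0,"dx":0,"dy":0,"dz":-0.001,"wx":0,"wy":0,"wz":0}]' >/dev/null && python3 ok.py
```

```text
t 15.2 th 0.247 F 12.2 [(1, np.float64(9.3), 2002)]
t 15.7 th 0.255 F 11.8 [(0, np.float64(9.5), 2017)]
t 16.1 th 0.264 F 11.0 [(0, np.float64(9.6), 2018)]
t 16.6 th 0.272 F 11.5 [(0, np.float64(9.6), 2027)]
t 17.1 th 0.281 F 11.8 [(0, np.float64(9.8), 2029)]
t 17.6 th 0.289 F 11.3 [(0, np.float64(9.9), 2036)]
t 18.0 th 0.297 F 11.2 [(0, np.float64(9.9), 2033)]
t 18.5 th 0.305 F 11.5 [(0, np.float64(10.1), 2042)]
```

```bash
sed -i 's/>7.8/>9.2/' ok.py; python3 -m inch '[{"gripper":0,"dx":0,"dy":0,"dz":-0.0003,"wx":0,"wy":0,"wz":0},{"gripper":0,"dx":0,"dy":0,"dz":-0.0006,"wx":0,"wy":0,"wz":0},{"gripper":0,"dx":0,"dy":0,"dz":-0.0008,"wx":0,"wy":0,"wz":0},{"gripper":0,"dx":0,"dy":0,"dz":-0.001,"wx":0,"wy":0,"wz":0},{"gripper":0,"dx":0,"dy":0,"dz":-0.001,"wx":0,"wy":0,"wz":0}]' >/dev/null && python3 ok.py && python3 -m inch '[{"gripper":0,"dx":0,"dy":0,"dz":-0.0003,"wx":0,"wy":0,"wz":0},{"gripper":0,"dx":0,"dy":0,"dz":-0.0006,"wx":0,"wy":0,"wz":0},{"gripper":0,"dx":0,"dy":0,"dz":-0.0008,"wx":0,"wy":0,"wz":0},{"gripper":0,"dx":0,"dy":0,"dz":-0.001,"wx":0,"wy":0,"wz":0},{"gripper":0,"dx":0,"dy":0,"dz":-0.001,"wx":0,"wy":0,"wz":0}]' >/dev/null && python3 ok.py && python3 -m inch '[{"gripper":0,"dx":0,"dy":0,"dz":-0.0003,"wx":0,"wy":0,"wz":0},{"gripper":0,"dx":0,"dy":0,"dz":-0.0006,"wx":0,"wy":0,"wz":0},{"gripper":0,"dx":0,"dy":0,"dz":-0.0008,"wx":0,"wy":0,"wz":0},{"gripper":0,"dx":0,"dy":0,"dz":-0.001,"wx":0,"wy":0,"wz":0},{"gripper":0,"dx":0,"dy":0,"dz":-0.001,"wx":0,"wy":0,"wz":0}]' >/dev/null && python3 ok.py && python3 -m inch '[{"gripper":0,"dx":0,"dy":0,"dz":-0.0003,"wx":0,"wy":0,"wz":0},{"gripper":0,"dx":0,"dy":0,"dz":-0.0006,"wx":0,"wy":0,"wz":0},{"gripper":0,"dx":0,"dy":0,"dz":-0.0008,"wx":0,"wy":0,"wz":0},{"gripper":0,"dx":0,"dy":0,"dz":-0.001,"wx":0,"wy":0,"wz":0},{"gripper":0,"dx":0,"dy":0,"dz":-0.001,"wx":0,"wy":0,"wz":0}]' >/dev/null && python3 ok.py && python3 -m inch '[{"gripper":0,"dx":0,"dy":0,"dz":-0.0003,"wx":0,"wy":0,"wz":0},{"gripper":0,"dx":0,"dy":0,"dz":-0.0006,"wx":0,"wy":0,"wz":0},{"gripper":0,"dx":0,"dy":0,"dz":-0.0008,"wx":0,"wy":0,"wz":0},{"gripper":0,"dx":0,"dy":0,"dz":-0.001,"wx":0,"wy":0,"wz":0},{"gripper":0,"dx":0,"dy":0,"dz":-0.001,"wx":0,"wy":0,"wz":0}]' >/dev/null && python3 ok.py && python3 -m inch '[{"gripper":0,"dx":0,"dy":0,"dz":-0.0003,"wx":0,"wy":0,"wz":0},{"gripper":0,"dx":0,"dy":0,"dz":-0.0006,"wx":0,"wy":0,"wz":0},{"gripper":0,"dx":0,"dy":0,"dz":-0.0008,"wx":0,"wy":0,"wz":0},{"gripper":0,"dx":0,"dy":0,"dz":-0.001,"wx":0,"wy":0,"wz":0},{"gripper":0,"dx":0,"dy":0,"dz":-0.001,"wx":0,"wy":0,"wz":0}]' >/dev/null && python3 ok.py && python3 -m inch '[{"gripper":0,"dx":0,"dy":0,"dz":-0.0003,"wx":0,"wy":0,"wz":0},{"gripper":0,"dx":0,"dy":0,"dz":-0.0006,"wx":0,"wy":0,"wz":0},{"gripper":0,"dx":0,"dy":0,"dz":-0.0008,"wx":0,"wy":0,"wz":0},{"gripper":0,"dx":0,"dy":0,"dz":-0.001,"wx":0,"wy":0,"wz":0},{"gripper":0,"dx":0,"dy":0,"dz":-0.001,"wx":0,"wy":0,"wz":0}]' >/dev/null && python3 ok.py && python3 -m inch '[{"gripper":0,"dx":0,"dy":0,"dz":-0.0003,"wx":0,"wy":0,"wz":0},{"gripper":0,"dx":0,"dy":0,"dz":-0.0006,"wx":0,"wy":0,"wz":0},{"gripper":0,"dx":0,"dy":0,"dz":-0.0008,"wx":0,"wy":0,"wz":0},{"gripper":0,"dx":0,"dy":0,"dz":-0.001,"wx":0,"wy":0,"wz":0},{"gripper":0,"dx":0,"dy":0,"dz":-0.001,"wx":0,"wy":0,"wz":0}]' >/dev/null && python3 ok.py
```

```text
t 18.9 th 0.314 F 11.7 [(0, np.float64(10.3), 2054)]
t 19.4 th 0.322 F 10.7 [(0, np.float64(10.3), 2042)]
t 19.9 th 0.329 F 11.1 [(0, np.float64(10.5), 2054)]
t 20.4 th 0.338 F 10.9 [(0, np.float64(10.6), 2054)]
t 20.8 th 0.345 F 10.8 [(0, np.float64(10.7), 2062)]
t 21.3 th 0.353 F 11.0 [(0, np.float64(10.9), 2064)]
t 21.8 th 0.361 F 11.2 [(0, np.float64(10.9), 2073)]
t 22.2 th 0.370 F 11.0 [(0, np.float64(11.1), 2078)]
```

```bash
sed -i 's/>9.2/>10.3/' ok.py; python3 -m inch '[{"gripper":0,"dx":0,"dy":0,"dz":-0.0003,"wx":0,"wy":0,"wz":0},{"gripper":0,"dx":0,"dy":0,"dz":-0.0006,"wx":0,"wy":0,"wz":0},{"gripper":0,"dx":0,"dy":0,"dz":-0.0008,"wx":0,"wy":0,"wz":0},{"gripper":0,"dx":0,"dy":0,"dz":-0.001,"wx":0,"wy":0,"wz":0},{"gripper":0,"dx":0,"dy":0,"dz":-0.001,"wx":0,"wy":0,"wz":0}]' >/dev/null && python3 ok.py && python3 -m inch '[{"gripper":0,"dx":0,"dy":0,"dz":-0.0003,"wx":0,"wy":0,"wz":0},{"gripper":0,"dx":0,"dy":0,"dz":-0.0006,"wx":0,"wy":0,"wz":0},{"gripper":0,"dx":0,"dy":0,"dz":-0.0008,"wx":0,"wy":0,"wz":0},{"gripper":0,"dx":0,"dy":0,"dz":-0.001,"wx":0,"wy":0,"wz":0},{"gripper":0,"dx":0,"dy":0,"dz":-0.001,"wx":0,"wy":0,"wz":0}]' >/dev/null && python3 ok.py && python3 -m inch '[{"gripper":0,"dx":0,"dy":0,"dz":-0.0003,"wx":0,"wy":0,"wz":0},{"gripper":0,"dx":0,"dy":0,"dz":-0.0006,"wx":0,"wy":0,"wz":0},{"gripper":0,"dx":0,"dy":0,"dz":-0.0008,"wx":0,"wy":0,"wz":0},{"gripper":0,"dx":0,"dy":0,"dz":-0.001,"wx":0,"wy":0,"wz":0},{"gripper":0,"dx":0,"dy":0,"dz":-0.001,"wx":0,"wy":0,"wz":0}]' >/dev/null && python3 ok.py && python3 -m inch '[{"gripper":0,"dx":0,"dy":0,"dz":-0.0003,"wx":0,"wy":0,"wz":0},{"gripper":0,"dx":0,"dy":0,"dz":-0.0006,"wx":0,"wy":0,"wz":0},{"gripper":0,"dx":0,"dy":0,"dz":-0.0008,"wx":0,"wy":0,"wz":0},{"gripper":0,"dx":0,"dy":0,"dz":-0.001,"wx":0,"wy":0,"wz":0},{"gripper":0,"dx":0,"dy":0,"dz":-0.001,"wx":0,"wy":0,"wz":0}]' >/dev/null && python3 ok.py && python3 -m inch '[{"gripper":0,"dx":0,"dy":0,"dz":-0.0003,"wx":0,"wy":0,"wz":0},{"gripper":0,"dx":0,"dy":0,"dz":-0.0006,"wx":0,"wy":0,"wz":0},{"gripper":0,"dx":0,"dy":0,"dz":-0.0008,"wx":0,"wy":0,"wz":0},{"gripper":0,"dx":0,"dy":0,"dz":-0.001,"wx":0,"wy":0,"wz":0},{"gripper":0,"dx":0,"dy":0,"dz":-0.001,"wx":0,"wy":0,"wz":0}]' >/dev/null && python3 ok.py && python3 -m inch '[{"gripper":0,"dx":0,"dy":0,"dz":-0.0003,"wx":0,"wy":0,"wz":0},{"gripper":0,"dx":0,"dy":0,"dz":-0.0006,"wx":0,"wy":0,"wz":0},{"gripper":0,"dx":0,"dy":0,"dz":-0.0008,"wx":0,"wy":0,"wz":0},{"gripper":0,"dx":0,"dy":0,"dz":-0.001,"wx":0,"wy":0,"wz":0},{"gripper":0,"dx":0,"dy":0,"dz":-0.001,"wx":0,"wy":0,"wz":0}]' >/dev/null && python3 ok.py && python3 -m inch '[{"gripper":0,"dx":0,"dy":0,"dz":-0.0003,"wx":0,"wy":0,"wz":0},{"gripper":0,"dx":0,"dy":0,"dz":-0.0006,"wx":0,"wy":0,"wz":0},{"gripper":0,"dx":0,"dy":0,"dz":-0.0008,"wx":0,"wy":0,"wz":0},{"gripper":0,"dx":0,"dy":0,"dz":-0.001,"wx":0,"wy":0,"wz":0},{"gripper":0,"dx":0,"dy":0,"dz":-0.001,"wx":0,"wy":0,"wz":0}]' >/dev/null && python3 ok.py && python3 -m inch '[{"gripper":0,"dx":0,"dy":0,"dz":-0.0003,"wx":0,"wy":0,"wz":0},{"gripper":0,"dx":0,"dy":0,"dz":-0.0006,"wx":0,"wy":0,"wz":0},{"gripper":0,"dx":0,"dy":0,"dz":-0.0008,"wx":0,"wy":0,"wz":0},{"gripper":0,"dx":0,"dy":0,"dz":-0.001,"wx":0,"wy":0,"wz":0},{"gripper":0,"dx":0,"dy":0,"dz":-0.001,"wx":0,"wy":0,"wz":0}]' >/dev/null && python3 ok.py
```

```text
t 22.7 th 0.377 F 11.1 [(0, np.float64(11.1), 2082)]
t 23.1 th 0.385 F 11.6 [(0, np.float64(11.3), 2096)]
t 23.6 th 0.393 F 11.2 [(0, np.float64(11.3), 2101)]
t 24.1 th 0.400 F 10.1 [(0, np.float64(11.5), 2102)]
t 24.6 th 0.408 F 11.7 [(0, np.float64(11.7), 2097)]
t 25.0 th 0.415 F 11.5 [(0, np.float64(11.8), 2106)]
t 25.5 th 0.423 F 10.6 [(0, np.float64(11.8), 2126)]
t 25.9 th 0.430 F 11.0 [(0, np.float64(11.9), 2133)]
```

```bash
sed -i 's/>10.3/>11.2/' ok.py; python3 -m inch '[{"gripper":0,"dx":0,"dy":0,"dz":-0.0003,"wx":0,"wy":0,"wz":0},{"gripper":0,"dx":0,"dy":0,"dz":-0.0006,"wx":0,"wy":0,"wz":0},{"gripper":0,"dx":0,"dy":0,"dz":-0.0008,"wx":0,"wy":0,"wz":0},{"gripper":0,"dx":0,"dy":0,"dz":-0.001,"wx":0,"wy":0,"wz":0},{"gripper":0,"dx":0,"dy":0,"dz":-0.001,"wx":0,"wy":0,"wz":0}]' >/dev/null && python3 ok.py && python3 -m inch '[{"gripper":0,"dx":0,"dy":0,"dz":-0.0003,"wx":0,"wy":0,"wz":0},{"gripper":0,"dx":0,"dy":0,"dz":-0.0006,"wx":0,"wy":0,"wz":0},{"gripper":0,"dx":0,"dy":0,"dz":-0.0008,"wx":0,"wy":0,"wz":0},{"gripper":0,"dx":0,"dy":0,"dz":-0.001,"wx":0,"wy":0,"wz":0},{"gripper":0,"dx":0,"dy":0,"dz":-0.001,"wx":0,"wy":0,"wz":0}]' >/dev/null && python3 ok.py && python3 -m inch '[{"gripper":0,"dx":0,"dy":0,"dz":-0.0003,"wx":0,"wy":0,"wz":0},{"gripper":0,"dx":0,"dy":0,"dz":-0.0006,"wx":0,"wy":0,"wz":0},{"gripper":0,"dx":0,"dy":0,"dz":-0.0008,"wx":0,"wy":0,"wz":0},{"gripper":0,"dx":0,"dy":0,"dz":-0.001,"wx":0,"wy":0,"wz":0},{"gripper":0,"dx":0,"dy":0,"dz":-0.001,"wx":0,"wy":0,"wz":0}]' >/dev/null && python3 ok.py && python3 -m inch '[{"gripper":0,"dx":0,"dy":0,"dz":-0.0003,"wx":0,"wy":0,"wz":0},{"gripper":0,"dx":0,"dy":0,"dz":-0.0006,"wx":0,"wy":0,"wz":0},{"gripper":0,"dx":0,"dy":0,"dz":-0.0008,"wx":0,"wy":0,"wz":0},{"gripper":0,"dx":0,"dy":0,"dz":-0.001,"wx":0,"wy":0,"wz":0},{"gripper":0,"dx":0,"dy":0,"dz":-0.001,"wx":0,"wy":0,"wz":0}]' >/dev/null && python3 ok.py && python3 -m inch '[{"gripper":0,"dx":0,"dy":0,"dz":-0.0003,"wx":0,"wy":0,"wz":0},{"gripper":0,"dx":0,"dy":0,"dz":-0.0006,"wx":0,"wy":0,"wz":0},{"gripper":0,"dx":0,"dy":0,"dz":-0.0008,"wx":0,"wy":0,"wz":0},{"gripper":0,"dx":0,"dy":0,"dz":-0.001,"wx":0,"wy":0,"wz":0},{"gripper":0,"dx":0,"dy":0,"dz":-0.001,"wx":0,"wy":0,"wz":0}]' >/dev/null && python3 ok.py && python3 -m inch '[{"gripper":0,"dx":0,"dy":0,"dz":-0.0003,"wx":0,"wy":0,"wz":0},{"gripper":0,"dx":0,"dy":0,"dz":-0.0006,"wx":0,"wy":0,"wz":0},{"gripper":0,"dx":0,"dy":0,"dz":-0.0008,"wx":0,"wy":0,"wz":0},{"gripper":0,"dx":0,"dy":0,"dz":-0.001,"wx":0,"wy":0,"wz":0},{"gripper":0,"dx":0,"dy":0,"dz":-0.001,"wx":0,"wy":0,"wz":0}]' >/dev/null && python3 ok.py && python3 -m inch '[{"gripper":0,"dx":0,"dy":0,"dz":-0.0003,"wx":0,"wy":0,"wz":0},{"gripper":0,"dx":0,"dy":0,"dz":-0.0006,"wx":0,"wy":0,"wz":0},{"gripper":0,"dx":0,"dy":0,"dz":-0.0008,"wx":0,"wy":0,"wz":0},{"gripper":0,"dx":0,"dy":0,"dz":-0.001,"wx":0,"wy":0,"wz":0},{"gripper":0,"dx":0,"dy":0,"dz":-0.001,"wx":0,"wy":0,"wz":0}]' >/dev/null && python3 ok.py
```

```text
t 26.4 th 0.437 F 10.2 [(0, np.float64(12.0), 2129)]
t 26.9 th 0.445 F 10.4 [(0, np.float64(12.1), 2142)]
t 27.4 th 0.452 F 10.0 [(0, np.float64(12.3), 2138)]
t 27.8 th 0.459 F 10.1 [(0, np.float64(11.3), 2150)]
t 28.3 th 0.466 F 9.4 [(0, np.float64(-2.8), 2205)]
```

Sliding has started, so I hold.

```bash
python3 -m inch '[{"gripper":0,"dx":0,"dy":0,"dz":0,"wx":0,"wy":0,"wz":0},{"gripper":0,"dx":0,"dy":0,"dz":0,"wx":0,"wy":0,"wz":0},{"gripper":0,"dx":0,"dy":0,"dz":0,"wx":0,"wy":0,"wz":0},{"gripper":0,"dx":0,"dy":0,"dz":0,"wx":0,"wy":0,"wz":0},{"gripper":0,"dx":0,"dy":0,"dz":0,"wx":0,"wy":0,"wz":0}]' >/dev/null; python3 ok.py;python3 -m inch '[{"gripper":0,"dx":0,"dy":0,"dz":0,"wx":0,"wy":0,"wz":0},{"gripper":0,"dx":0,"dy":0,"dz":0,"wx":0,"wy":0,"wz":0},{"gripper":0,"dx":0,"dy":0,"dz":0,"wx":0,"wy":0,"wz":0},{"gripper":0,"dx":0,"dy":0,"dz":0,"wx":0,"wy":0,"wz":0},{"gripper":0,"dx":0,"dy":0,"dz":0,"wx":0,"wy":0,"wz":0}]' >/dev/null; python3 ok.py; python3 -m inch '[{"gripper":0,"dx":0,"dy":0,"dz":0,"wx":0,"wy":0,"wz":0},{"gripper":0,"dx":0,"dy":0,"dz":0,"wx":0,"wy":0,"wz":0},{"gripper":0,"dx":0,"dy":0,"dz":0,"wx":0,"wy":0,"wz":0},{"gripper":0,"dx":0,"dy":0,"dz":0,"wx":0,"wy":0,"wz":0},{"gripper":0,"dx":0,"dy":0,"dz":0,"wx":0,"wy":0,"wz":0}]' >/dev/null; python3 mon.py
```

```text
t 28.8 th 0.467 F 9.3 [(0, np.float64(-43.0), 2203)]
t 29.2 th 0.468 F 7.2 [(-1, np.float64(-112.9), 2187)]
th 0.468 F 5.6 scene [(-26, np.float64(36.0), 1073), (5, np.float64(-118.9), 6704)] top [(-1, np.float64(-123.9), 1226)]
```

```bash
python3 -m inch '[{"gripper":0,"dx":0,"dy":0,"dz":0,"wx":0,"wy":0,"wz":0},{"gripper":0,"dx":0,"dy":0,"dz":0,"wx":0,"wy":0,"wz":0},{"gripper":0,"dx":0,"dy":0,"dz":0,"wx":0,"wy":0,"wz":0},{"gripper":0,"dx":0,"dy":0,"dz":0,"wx":0,"wy":0,"wz":0},{"gripper":0,"dx":0,"dy":0,"dz":0,"wx":0,"wy":0,"wz":0}]' >/dev/null; python3 mon.py
python3 -m inch '[{"gripper":0,"dx":0,"dy":0,"dz":0.0004,"wx":0,"wy":0,"wz":0},{"gripper":0,"dx":0,"dy":0,"dz":0.001,"wx":0,"wy":0,"wz":0},{"gripper":0,"dx":0,"dy":0,"dz":0.002,"wx":0,"wy":0,"wz":0},{"gripper":0,"dx":0,"dy":0,"dz":0.004,"wx":0,"wy":0,"wz":0},{"gripper":0,"dx":0,"dy":0,"dz":0.008,"wx":0,"wy":0,"wz":0}]'
python3 -m inch '[{"gripper":0,"dx":0,"dy":0,"dz":0.02,"wx":0,"wy":0,"wz":0},{"gripper":0,"dx":0,"dy":0,"dz":0.04,"wx":0,"wy":0,"wz":0},{"gripper":0,"dx":0,"dy":0,"dz":0.07,"wx":0,"wy":0,"wz":0},{"gripper":0,"dx":0,"dy":0,"dz":0.1,"wx":0,"wy":0,"wz":0},{"gripper":0,"dx":0,"dy":0,"dz":0.13,"wx":0,"wy":0,"wz":0}]'
python3 mon.py 0.468
python3 - <<'E'
from h import *
cv2.imwrite("pics/w4.png",manip.camera("wrist"))
E
```

```text
th 0.468 F 6.3 scene [(-26, np.float64(36.1), 1058), (5, np.float64(-119.0), 6714)] top [(-1, np.float64(-123.9), 1214)]
clock: 30.72
eef_pos: [536.1, -168.2, 56.2]
eef_rot: [-3.141, 0.001, -0.157]
wrist_force: [-0.2, 0.3, -0.5]
finger_gap: 0.5
finger_force: 0.0
clock: 31.13
eef_pos: [536.1, -168.2, 188.1]
eef_rot: [-3.142, 0.0, -0.157]
wrist_force: [0.1, 1.1, 0.8]
finger_gap: 0.6
finger_force: 0.0
th 0.468 F 0.8 scene [(-26, np.float64(36.0), 1070), (4, np.float64(-118.7), 6626)] top [(-2, np.float64(-127.8), 1557)]
```

View pics/w4.png

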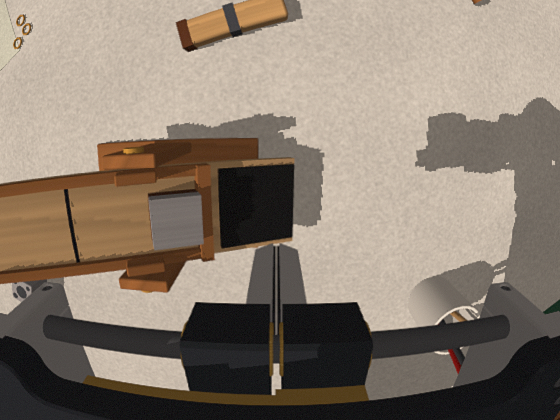

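The wrist view shows the block at (150–203, 194–250), flat against the stop fence at x≈205. The board is still tilted and the fingers are clear, so I hand it in.

```bash
python3 -c "
from cell import manip
print(manip.sign_off())"
```

```text
the job is handed in; nothing more can be done
None
```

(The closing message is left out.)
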